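# Cover the shielded test cup and hold it raised with the cam lever

### The job

Pick up the large round cover by its knob, set it gently on the open test cup so it sits level and fully seated, and let go of it. Then swing the cam lever up from its resting position until the cam is at its highest lift (lever upright, neither short of it nor past it), raising the covered cup to its contact pin. The lever springs back, so finish while still holding it there with the gripper, and leave the other things on the bench where they are.

Things in the scene. Friction and masses are not known exactly. Their poses are not given: they have to be found in the camera images.
- cover_knob (a point): Grip point on the knob of the large loose cover, which lies on the bench with its locating boss down. The knob is black, upright, round, 26 mm across and 36 mm tall. This point is on its axis, 30 mm above the boss's foot: 24 mm above the disc's underside, 19 mm above the disc's top, 17 mm below the knob's top. z points up the knob.
- cover: The same large cover, about 0.16 kg: aluminium disc 100 mm across, 5 mm thick, with a tapered locating boss under it (74 mm across at the disc, 64 mm at its foot, 6 mm tall). Origin: centre of the boss's foot, z up through the knob. Seated on the cup, the disc rests on the rim and this origin is 6 mm below the rim.
- cup_rim (a point): Centre of the mouth of the round aluminium test cup, level with its rim: 92 mm outside, 82 mm inside, 40 mm deep; rim about 128 mm above the bench with the lever down. The cup is fixed on a lift stage and rises with it, up to 10 mm, as the lever is turned.
- fixture: Bolted-down fixture: base plate 190 x 170 mm, housing, lift stage with the cup on top, cam lever on its -y side. Origin: underside centre, below the cup's axis. z up; the lever leans to -x at rest; its hinge line is along y. A contact post (16 x 20 mm, top 147 mm above the bench) stands behind the cup, centre at x 83, y 35 mm; the seated cover clears it by 29 mm.
- lever_bar (a point): Centre of the lever's black round handle bar: 16 mm across, 85 mm long, parallel to the fixture's y, standing out sideways from the lever's end, 110 mm from the hinge line. Free to be taken from above, fingers closing along the fixture's x. About 85 mm above the bench at rest, 155 mm with the lever upright. Its y axis runs along the bar; its frame turns with the lever.
- cam_axis (a point): Point on the lever's hinge line (fixed to the fixture, 45 mm above the bench), in the plane of the handle bar's centre, axes as the fixture's: the bar's centre travels round this point in the fixture's x-z plane.
- cam_lever (a joint): Angle of the cam lever, rad. 0 at rest, leaning 1.2 rad from upright towards the fixture's -x; grows as it swings up and over towards +x. Upright at 1.2 = highest lift; the stop is at 1.75, past the highest lift, where the cup has sunk again. A return spring brings it back to 0 when let go; holding it upright takes about 4 to 5 N at the bar.
- stage (a joint): Lift of the stage and cup, m: 0 with the lever at rest, 0.010 at the highest lift.
- spare_cover: Bystander: smaller cover of the same shape, disc 64 mm across, same knob; origin at its underside's centre.
- dish: Bystander: small empty steel dish, 72 mm across, 18 mm tall; origin at its underside's centre.
- breadboard: Bystander: white plug-in circuit board, 55 x 165 x 9 mm; origin at its underside's centre.
- screwdriver: Bystander: screwdriver lying on the bench.
- cleaner: Bystander: plain white can, 54 mm across, 150 mm tall; origin at its underside's centre.
- tip_tin: Bystander: round tin of brass shavings for soldering tips, 60 mm across, 30 mm tall; origin at its underside's centre.
There are look-alikes about, which are no part of the job. What is shaped like the cover but brown, pink or purple is not meant.

How it is judged (in metres and radians):
On the way:
1. the large cover sits seated and level on the cup, let go, with the lever still at rest (horizontal distance between cover and cup_rim below 0.007 m and z of cover in the frame of cup_rim between -0.0085 and -0.0035 m and angle between cover's own z axis and vertical below 0.06 rad and contact force between the fingers and cover below 0.1 N and value of joint cam_lever below 0.25 rad and linear speed of cover below 0.03 m/s), for 0.2 s.
At the end, for the whole second after the job is handed in: The large cover is seated on the cup (centred within 7 mm, disc on the rim within 2.5 mm, level within 0.06 rad) and not touched by the fingers; the lever is held still by the robot (contact force over 1 N) within 0.17 rad of upright, the stage lifted more than 9 mm (horizontal distance between cover and cup_rim below 0.007 m and z of cover in the frame of cup_rim between -0.0085 and -0.0035 m and angle between cover's own z axis and vertical below 0.06 rad and contact force between the fingers and cover below 0.1 N and value of joint cam_lever between 1.03 and 1.37 rad and value of joint stage above 0.009 m and contact force between any of the fingers, the arm and cam_lever above 1 N and velocity of joint cam_lever between -0.1 and 0.1 rad/s); the arm keeps its last pose, push and grip.
It fails at once if the cover was dropped or thrown (contact force between the fingers and cover below 0.1 N and linear speed of cover above 0.6 m/s).
It fails at once if a bystander was moved by more than 30 mm (distance of any of spare_cover, dish, breadboard, screwdriver, cleaner, tip_tin from where it was at the start of the episode above 0.03 m).
It also fails if it takes over 54 s, if anything falls off the work surface, if the arm or the gripper's body presses on something with over 40 N, if the wrist force passes 120 N, or if a joint passes its speed limit or range.

### The arm

A 6-joint arm with a two-finger parallel gripper is mounted at the origin on the work surface. World frame = base frame: x ahead of the robot, y to its left, z up, the work surface at z = 0. Lengths are in mm, angles in rad, forces in N, time in s.
With the tool pointing down it reaches from about 275 to 1000 mm from the base axis. Payload 8.4 kg.
Tool frame: the origin (TCP) lies at the very end of the fingers, on their centre line; the grasp point (between the pads) lies behind it (r.grip_point_offset is the x of the grasp point in the tool frame, in mm); x points along the fingers, z is the direction in which the jaws open and shut, and the axes are right-handed (so a half turn about x gives the same grasp; the last joint's range is limited). The gripper opens to 85 mm and grips with 20 to 120 N. Pads are 22 mm wide; open, the fingers measure 114 mm over their backs; the gripper's body (76 mm by 85 mm) begins 54 mm behind the grasp point. The pads swing forward as they close: fully open they stand 13 mm farther back than shut.
Start: joints at [-1.223, 0.353, 1.633, -0, 1.155, -0.002], TCP at [214.192, -587.154, 231.281] pointing down, gripper open.
Joint ranges: [-2.63, 2.63], [-0.92, 2.1], [0.06, 2.66], [-1.3, 4.44], [0, 2.69], [-3.02, 3.02]. Speed limits (rad/s): [2.22, 2.22, 2.79, 3.14, 3.14, 3.14].

### API

Orientations are given as [roll, pitch, yaw] about the fixed x, y, z axes, in that order (R = Rz(yaw) Ry(pitch) Rx(roll)).
In Python, from rig import r, vision, order gives the robot as it stands. The module is installed in compiled form; this text tells all that it offers.
- The arm moves only by the tool step_arm, never from a script. Its argument "rows" is a list of rows, each a list of 7 numbers: the shift along the world's x, y, z in mm, then the turn, a rotation vector about the world's x, y, z in rad, then the finger opening in mm, from 0 to 85.4. A call has exactly 8 rows; each row is the pose to reach, as a shift and turn from the pose measured when the call began; what a row does not reach only later rows make up. A row lasts 1/8 s, in which the tool goes at most 62.5 mm and 10.7 degrees, less where a joint would pass 70% of its speed; a pose out of reach is approached as far as the arm can. A call with a gripper value outside its range is refused whole. The fingers move at their own pace and stop on an object; "force" is the grip in N (left out, the last holds). Time passes only in rows, so rows that repeat a pose let the fingers close, or fill a call up. It gives the time, the measured TCP pose, the force and the opening at its end, in the units of the state.
- r.sense(): the state, without advancing time (a new reading comes with each control period).
- vision.grab_frame(name): name is "scene" or "top" or "wrist"; returns (picture, depth): 420x560x3 uint8, red, green, blue; 420x560 float32, mm along the optical axis (not along the pixel's ray), 0 where there is no reading.
- vision.camera_info(name): a dict with "K" (3x3 intrinsics, pixels), "origin" and "attitude" of the camera in the world; the wrist camera has in their place "tool_from_camera" (4x4, takes a point from camera to tool coordinates, whose origin is the TCP and whose axes are the tool frame's). Camera axes: x right, y down, z forward; pixel columns grow to the right and rows downward; lengths in mm; the calibration is good to about 2 mm. The wrist camera is an equidistant fisheye: a pixel r from the principal point sees the ray r / f radians off the axis. A picture is of the moment at which its call begins: read the wrist's pose just before it. camera_info takes no time and is no camera call.
- order.sign_off(): hands the job in, once; it reports no verdict.
The state is a dict: "clock": time; "qpos": joint angles; "qvel": joint speeds; "joint_efforts": joint torques, N m; "eef_pos": TCP position; "tcp_rot": TCP orientation; "contact_force": force on the tool from outside, world axes, zero at the start; "wrist_torque": the same for the moment, N m; "opening": opening from 0.0 (shut) to 1.0 (fully open).
Only numpy, scipy, OpenCV 4.12 (cv2) and the standard library are available. Lean on these libraries where they do the work, as an engineer would, in place of code of your own. Each camera call takes 0.05 s, during which the arm holds its last target.

## Working session

There is one attempt and no reset: what is moved stays moved. The work goes in short steps, Python scripts to look and compute and a tool call to move; the robot and the scene stay as the last step left them, time stands still between calls to the robot, and variables do not carry over. Pictures are saved under pics/ and viewed, and the job is handed in when it is done.

Besides the shell and the picture viewer there is one more tool, called after "Call:" as name(argument=value, ...), one argument or row to a line, values as JSON. step_arm: Moves the arm, as the interface text tells. Its arguments: {"type":"object","properties":{"rows":{"type":"array"},"force":{"type":"number"}},"required":["rows"]}

```bash
mkdir -p pics; python3 - <<'E'
from rig import r, vision, order
import cv2,numpy as np
print(r.sense()); print(r.grip_point_offset)
for n in ("scene","top","wrist"):
    p,d=vision.grab_frame(n); cv2.imwrite(f"pics/{n}0.png",p[:,:,::-1]); np.save(f"pics/{n}0.npy",d); np.save(f"pics/{n}0p.npy",p)
    print(n,vision.camera_info(n),d.min(),d.max())
E
```

```text
{'clock': 0.0, 'qpos': array([-1.22341083e+00,  3.53655824e-01,  1.63413312e+00, -1.09611333e-05,
        1.15518947e+00, -2.42008325e-03]), 'qvel': array([ 0.00093342,  0.00286875,  0.00016609, -0.0017007 , -0.00074679,
       -0.00136771]), 'joint_efforts': array([-3.07400978e-04, -6.05255485e+01, -3.42062795e+01,  1.31449456e-04,
        9.45640204e-03, -1.20359752e-05]), 'eef_pos': array([ 214.02111504, -586.7108307 ,  230.55731726]), 'tcp_rot': array([-3.1367808 ,  1.56941053,  1.9254182 ]), 'contact_force': array([-0.81147553,  0.44221053,  0.62955744]), 'wrist_torque': array([-0.06855467,  0.02412189,  0.01918006]), 'opening': 0.9986292833926089}
-18.700000000000003
scene {'K': array([[503.50599422,   0.        , 274.37203101],
       [  0.        , 503.50599422, 204.20341147],
       [  0.        ,   0.        ,   1.        ]]), 'origin': array([1512.12608036,  283.32698257, 1420.77188235]), 'attitude': array([-2.46509416,  0.00823648,  1.80168203])} 0.0 3829.408
top {'K': array([[471.89451055,   0.        , 276.76322016],
       [  0.        , 471.89451055, 207.10532453],
       [  0.        ,   0.        ,   1.        ]]), 'origin': array([ 229.59255957,   37.6969186 , 1360.80668407]), 'attitude': array([-2.94170983, -0.00425834, -1.58873944])} 0.0 2356.9883
wrist {'K': array([[325.1922621 ,   0.        , 280.38152137],
       [  0.        , 325.1922621 , 210.22898058],
       [  0.        ,   0.        ,   1.        ]]), 'tool_from_camera': array([[-1.00798852e-04, -2.95668445e-01,  9.55290616e-01,
        -1.42422677e+02],
       [-2.39960242e-04, -9.55290586e-01, -2.95668461e-01,
         7.58533078e+01],
       [ 9.99999966e-01, -2.59034808e-04,  2.53435227e-05,
         5.24476723e-01],
       [ 0.00000000e+00,  0.00000000e+00,  0.00000000e+00,
         1.00000000e+00]])} 0.0 1548.0186
```

View pics/scene0.png

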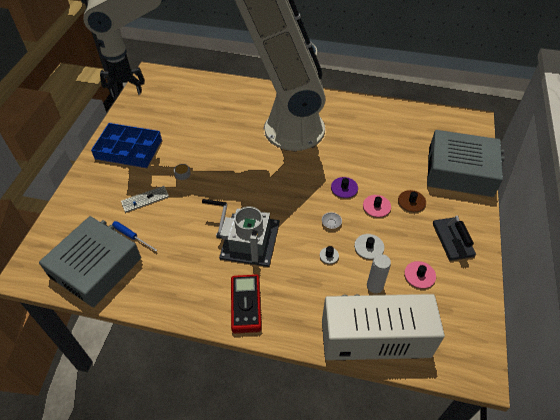

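View pics/top0.png

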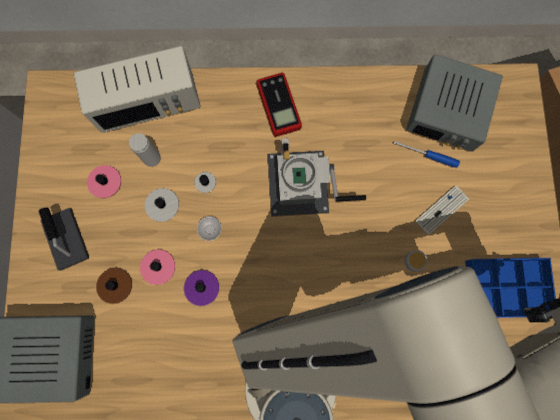

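View pics/wrist0.png

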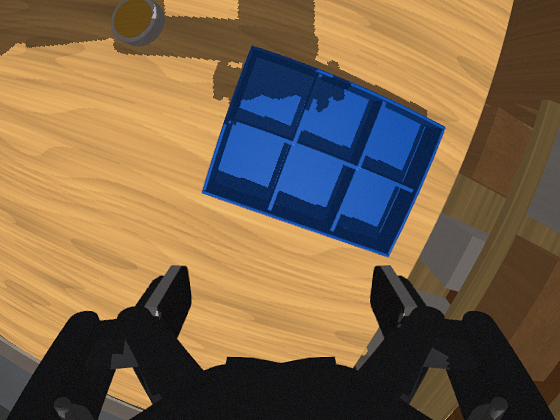

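The top view has +x up and +y to the left. The cover candidates at top-view pixels are grey large (162,204), grey small (205,182), pink (104,182) and (157,267), brown (114,286) and purple (201,288). The grey large one fits the description: aluminium, with the 100 mm disc, while the small grey one is the spare. I'll confirm this in a crop and measure.

```bash
cat > h.py <<'E'
import numpy as np,cv2
from scipy.spatial.transform import Rotation as R
from rig import r,vision,order
def cam(n):
    c=vision.camera_info(n); return c["K"],np.array(c["origin"]),R.from_euler('xyz',c["attitude"]).as_matrix()
def cloud(n,d):
    K,o,A=cam(n); v,u=np.mgrid[:d.shape[0],:d.shape[1]]
    p=np.stack([(u-K[0,2])/K[0,0]*d,(v-K[1,2])/K[1,1]*d,d],-1)
    return p@A.T+o
def plane(n,uv,z):
    K,o,A=cam(n); uv=np.atleast_2d(uv).astype(float)
    q=np.c_[(uv[:,0]-K[0,2])/K[0,0],(uv[:,1]-K[1,2])/K[1,1],np.ones(len(uv))]@A.T
    return o+q*((z-o[2])/q[:,2])[:,None]
E
python3 - <<'E'
from h import *
im=np.load('pics/top0p.npy')[:,:,::-1]
a=cv2.resize(im[130:320,60:240],None,fx=3,fy=3,interpolation=2)[:,:540]
b=cv2.resize(im[130:225,255:380],None,fx=5,fy=5,interpolation=2)
cv2.imwrite('pics/c1.png',a); cv2.imwrite('pics/c2.png',b)
s=np.load('pics/scene0p.npy')[:,:,::-1]
cv2.imwrite('pics/c3.png',cv2.resize(s[180:290,190:300],None,fx=5,fy=5,interpolation=2))
cv2.imwrite('pics/c4.png',cv2.resize(s[180:300,300:440],None,fx=5,fy=5,interpolation=2))
for n in('top','scene'):
    d=np.load(f'pics/{n}0.npy');c=cloud(n,d)
    for (u,v) in ([(162,204),(150,210),(205,182),(298,174),(284,172),(350,198),(265,240)] if n=='top' else [(370,241),(360,250),(329,250),(213,202)]):print(n,u,v,c[v,u].round(1))
E
```

```text
top 162 204 [509.8 352.8  48.9]
top 150 210 [501.  396.7   9.3]
top 205 182 [572.9 232.1  45.9]
top 298 174 [578.8 -33.   94.4]
top 284 172 [574.9   6.7 131.3]
top 350 198 [ 508.6 -174.6   92. ]
top 265 240 [409.1  62.9  -5.5]
scene 370 241 [524.1 363.   49.5]
scene 360 250 [537.8 337.    7.3]
scene 329 250 [585.8 237.1  44.3]
scene 213 202 [ 510.8 -178.2   88.9]
```

View pics/c1.png

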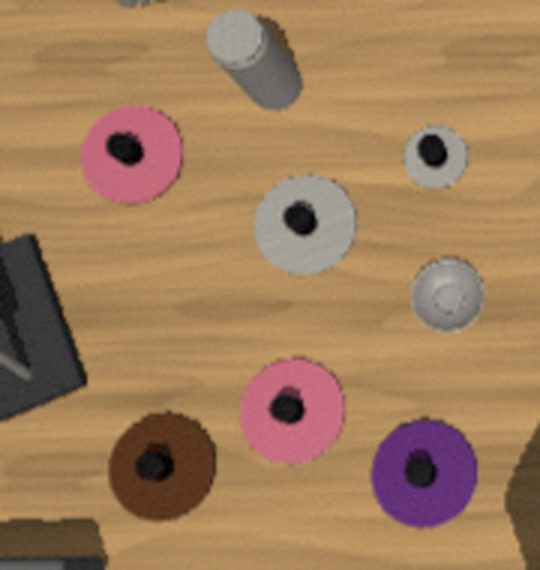

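View pics/c2.png

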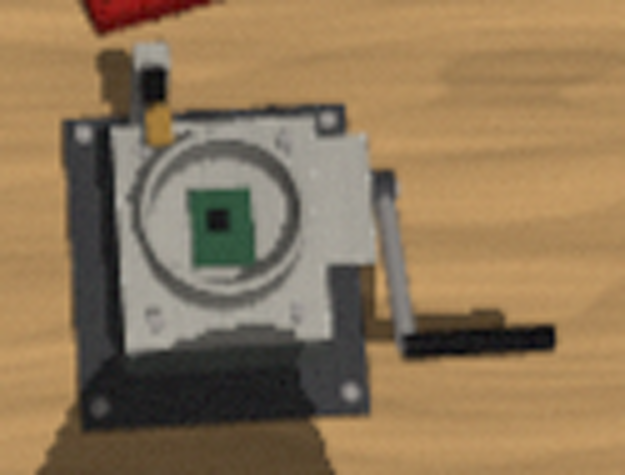

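View pics/c3.png

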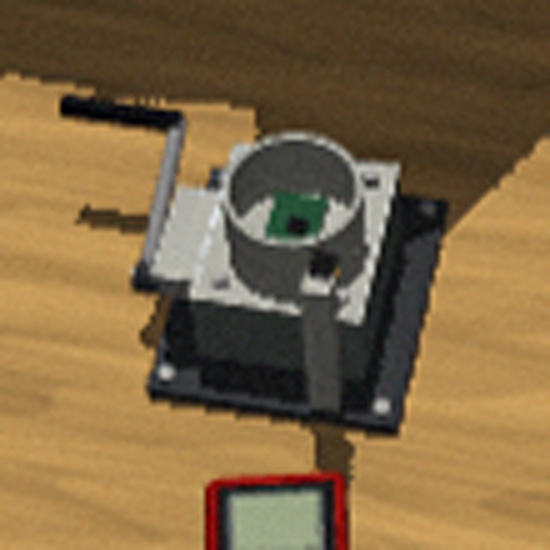

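```bash
python3 - <<'E'
from h import *
from scipy.optimize import least_squares
def circ(P):
    f=lambda q:np.hypot(P[:,0]-q[0],P[:,1]-q[1])-q[2]
    s=least_squares(f,[*P[:,:2].mean(0),50],loss='soft_l1',f_scale=1.0);return s.x.round(1)
for n in('top','scene'):
    im=np.load(f'pics/{n}0p.npy').astype(int);d=np.load(f'pics/{n}0.npy');c=cloud(n,d)
    sat=im.max(2)-im.min(2)
    # cover disc: grey/black within region
    u0,v0=(162,204) if n=='top' else (369,247)
    m=np.zeros(sat.shape,np.uint8);m[v0-22:v0+23,u0-22:u0+23]=(sat<35)[v0-22:v0+23,u0-22:u0+23]
    k,l,st,ce=cv2.connectedComponentsWithStats(m);m=(l==l[v0,u0+8]).astype(np.uint8)
    ct=max(cv2.findContours(m,0,1)[0],key=len)[:,0]
    h=ct if n=='top' else cv2.convexHull(ct)[:,0]
    P=plane(n,h,8.5); print(n,'cover',circ(P),m.sum())
    # knob top: depth points with z>44
    g=np.zeros_like(m,bool);g[v0-22:v0+23,u0-22:u0+23]=True
    q=c[g&(c[...,2]>46)&(c[...,2]<60)];print('knobtop',len(q),q.mean(0).round(1))
    # rim: depth
    e=(c[...,2]>122)&(c[...,2]<136)&(abs(c[...,0]-580)<75)&(abs(c[...,1]+30)<75)&(d>0)
    q=c[e];print('rim',len(q),circ(q),np.median(q[:,2]))
    b=(im.max(2)<60)&(c[...,2]>75)&(c[...,2]<105)&(abs(c[...,0]-505)<50)&(c[...,1]<-100)&(c[...,1]>-260)
    q=c[b];mu=q.mean(0);w,V=np.linalg.eigh(np.cov(q.T));t=(q-mu)@V[:,2];print('bar',len(q),mu.round(1),V[:,2].round(3),t.min(),t.max(),q[:,1].min(),q[:,1].max())
    # fixture base plate corners z~?
    for zz in (128,):
        vv,uu=np.nonzero(e);print(uu.min(),uu.max(),vv.min(),vv.max())
E
```

```text
top cover [517.3 364.2  48.2] 884
knobtop 37 [514.4 363.8  48.3]
rim 208 [574.6 -34.6  43.3] 127.50236058074029
bar 134 [ 508.9 -175.4   92.2] [-0.048  0.999  0.006] -41.04561935258787 39.72026016031218 -216.34475102844286 -135.57537668094952
281 316 145 188
scene cover [536.6 375.6  67.7] 827
knobtop 23 [519.8 365.3  48.7]
rim 131 [577.4 -34.3  43.5] 125.71132733204217
bar 87 [ 511.7 -176.3   90. ] [-0.044  0.999  0.012] -40.67032801117796 42.10900808424942 -216.76507651868735 -134.0799938158852
234 262 207 230
```

```bash
python3 - <<'E'
from h import *
s=r.sense();print(R.from_euler('xyz',s['tcp_rot']).as_matrix().round(3))
d=np.load('pics/top0.npy');c=cloud('top',d)
e=(c[...,2]>138)&(c[...,2]<160)&(c[...,1]>250)&(c[...,1]<450)&(c[...,0]>550)&(c[...,0]<720);print('can',c[e].mean(0))
e=(c[...,2]>40)&(c[...,2]<60)&(c[...,1]>180)&(c[...,1]<270)&(c[...,0]>530)&(c[...,0]<620);print('spare',c[e].mean(0))
print(plane('top',(284,148),147), plane('top',(209,228),9))
E
```

```text
[[-0.     0.939  0.343]
 [ 0.001  0.343 -0.939]
 [-1.     0.    -0.001]]
can [657.02252918 397.64360552 149.20360314]
spare [580.78615037 238.10010999  47.72218431]
[[637.409634     5.71708014 147.        ]] [[444.94752945 224.28839693   9.        ]]
```

View pics/c4.png

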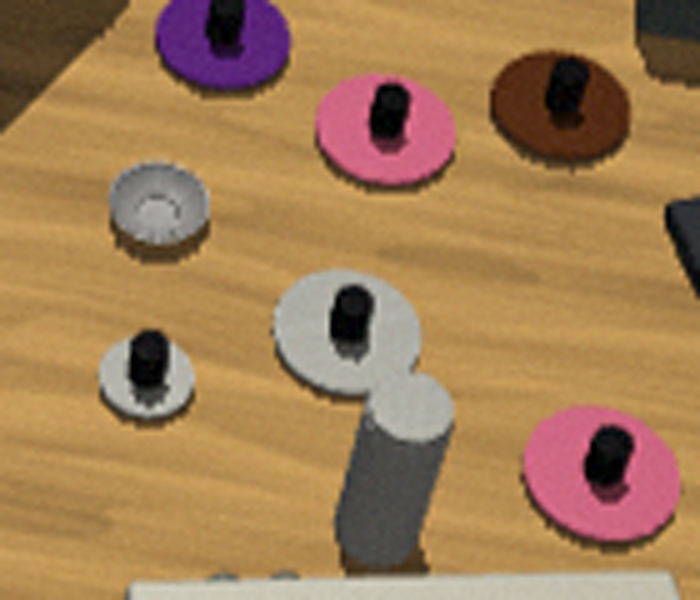

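The crop confirms it: the bare grey 100 mm disc at top (162,204) / scene (370,246) is the large cover, and the small one at (205,182) is the spare. The fixture has a yaw of about +0.046 rad. Next I move over the cup for a wrist look.

Call:
step_arm(
  rows=[
    [28, 44, 10, 0, 0, 0.098, 85],
    [56, 88, 20, 0, 0, 0.196, 85],
    [84, 132, 30, 0, 0, 0.294, 85],
    [112, 176, 40, 0, 0, 0.392, 85],
    [140, 220, 50, 0, 0, 0.49, 85],
    [168, 264, 60, 0, 0, 0.588, 85],
    [196, 308, 70, 0, 0, 0.686, 85],
    [224, 352, 80, 0, 0, 0.784, 85],
  ],
  force=40,
)

```text
clock: 1.15
eef_pos: [438.7, -233.3, 311.0]
tcp_rot: [-3.104, 1.57, 2.746]
contact_force: [0.5, -0.2, 0.2]
opening: 0.994
```

Call:
step_arm(
  rows=[
    [27, 45, 2, 0, 0, 0.096, 85],
    [54, 90, 4, 0, 0, 0.193, 85],
    [82, 134, 6, 0, 0, 0.29, 85],
    [110, 178, 8, 0, 0, 0.386, 85],
    [137, 223, 9, 0, 0, 0.482, 85],
    [137, 223, 9, 0, 0, 0.482, 85],
    [137, 223, 9, 0, 0, 0.482, 85],
    [137, 223, 9, 0, 0, 0.482, 85],
  ],
)

```text
clock: 2.15
eef_pos: [575.1, -11.2, 320.0]
tcp_rot: [-2.959, 1.569, -2.913]
contact_force: [0.2, 0.3, 0.1]
opening: 0.994
```

```bash
cat >> h.py <<'E'
def wgrab(tag):
    s=r.sense(); p,d=vision.grab_frame("wrist")
    T=vision.camera_info("wrist"); np.savez(f'pics/{tag}.npz',p=p,d=d,pos=s['eef_pos'],rot=s['tcp_rot'],K=T['K'],X=T['tool_from_camera'])
    cv2.imwrite(f'pics/{tag}.png',p[:,:,::-1]); return s
def wray(z,uv):
    K=z['K'];uv=np.atleast_2d(uv).astype(float);a=(uv-K[:2,2])/K[0,0];th=np.hypot(a[:,0],a[:,1])+1e-12
    q=np.c_[a*(np.sin(th)/th)[:,None],np.cos(th)]
    A=R.from_euler('xyz',z['rot']).as_matrix();X=z['X']
    return A@X[:3,3]+z['pos'],q@X[:3,:3].T@A.T,q
def wplane(z,uv,h):
    o,q,_=wray(z,uv);return o+q*((h-o[2])/q[:,2])[:,None]
def wcloud(z):
    d=z['d'];v,u=np.mgrid[:d.shape[0],:d.shape[1]]
    o,q,l=wray(z,np.c_[u.ravel(),v.ravel()]);return (o+q*(d.ravel()/l[:,2])[:,None]).reshape(*d.shape,3)
def circ(P):
    from scipy.optimize import least_squares
    f=lambda q:np.hypot(P[:,0]-q[0],P[:,1]-q[1])-q[2]
    return least_squares(f,[*P[:,:2].mean(0),50],loss='soft_l1',f_scale=1.0).x.round(1)
E
python3 - <<'E'
from h import *
s=wgrab('w1');print(s['eef_pos'],R.from_euler('xyz',s['tcp_rot']).as_matrix().round(3))
z=np.load('pics/w1.npz');c=wcloud(z);d=z['d']
e=(d>0)&(c[...,2]>123)&(c[...,2]<133)&(np.hypot(c[...,0]-576,c[...,1]+34)<52)
print(e.sum(),circ(c[e]),np.median(c[e][:,2]))
im=z['p'].astype(int)
b=(d>0)&(im.max(2)<70)&(c[...,2]>70)&(c[...,2]<110)&(abs(c[...,0]-510)<40)&(c[...,1]<-130)&(c[...,1]>-230)
q=c[b];print('bar',len(q),q.mean(0).round(1),q.min(0).round(),q.max(0).round())
E
```

```text
[575.07561752 -11.2068996  319.95822489] [[-0.001 -0.047  0.999]
 [-0.     0.999  0.047]
 [-1.    -0.    -0.001]]
1239 [576.8 -34.7  43.2] 127.02790514856491
bar 545 [ 511.3 -172.3   90.8] [ 502. -217.   83.] [ 519. -133.   94.]
```

View pics/w1.png

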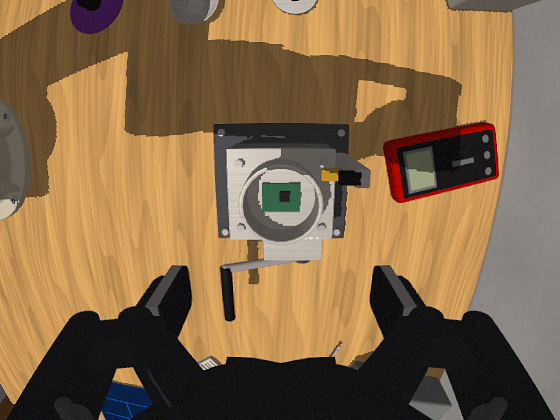

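The wrist view shows the cup mouth at (281,200), the bar at (228,293) and the post at (350,178). All three views put the cup at about (576.5,-34.6). On to the cover.

Call:
step_arm(
  rows=[
    [-8, 55, -5, 0, 0, 0, 85],
    [-16, 110, -15, 0, 0, 0, 85],
    [-25, 165, -30, 0, 0, 0, 85],
    [-33, 220, -50, 0, 0, 0, 85],
    [-41, 275, -65, 0, 0, 0, 85],
    [-50, 330, -80, 0, 0, 0, 85],
    [-58, 391, -90, 0, 0, 0, 85],
    [-58, 391, -90, 0, 0, 0, 85],
  ],
)

```text
clock: 3.2
eef_pos: [516.2, 382.4, 229.0]
tcp_rot: [3.102, 1.569, -3.132]
contact_force: [0.8, -0.7, 0.0]
opening: 0.993
```

```bash
python3 - <<'E'
from h import *
s=wgrab('w2');print(s['eef_pos'],R.from_euler('xyz',s['tcp_rot']).as_matrix().round(3))
z=np.load('pics/w2.npz');c=wcloud(z);d=z['d']
near=(d>0)&(np.hypot(c[...,0]-517,c[...,1]-364)<58)
e=near&(c[...,2]>7)&(c[...,2]<20);print('disc',e.sum(),circ(c[e]),np.median(c[e][:,2]))
m=(near&(c[...,2]>5)).astype(np.uint8);ct=max(cv2.findContours(m,0,1)[0],key=len)[:,0]
print(circ(wplane(z,ct,9)))
e=near&(c[...,2]>42)&(c[...,2]<60);q=c[e];print('knob',e.sum(),q.mean(0),(q.min(0)+q.max(0))/2)
E
```

```text
[516.15974218 382.37034855 229.04847828] [[-0.002 -0.049  0.999]
 [-0.     0.999  0.049]
 [-1.     0.    -0.002]]
disc 5182 [517.  363.4  37.1] 10.856914315449956
[504.9  69.9 214.8]
knob 466 [516.9510176  365.14123095  46.60386937] [516.81125511 364.71452608  45.52211809]
```

View pics/w2.png

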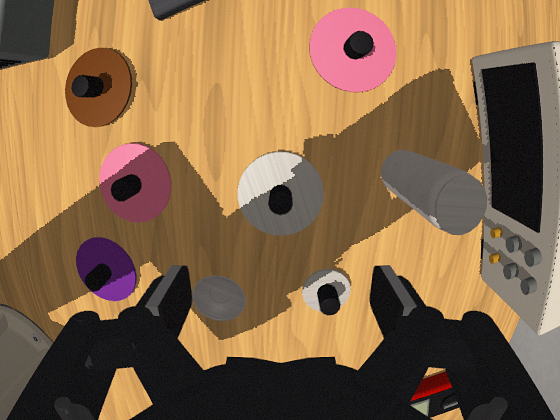

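Call:
step_arm(
  rows=[
    [1, -9, -30, 0, 0, 0, 85],
    [1, -18, -70, 0, 0, 0, 85],
    [1, -18, -115, 0, 0, 0, 85],
    [1, -18, -155, 0, 0, 0, 85],
    [1, -18, -185, 0, 0, 0, 85],
    [1, -18, -205, 0, 0, 0, 85],
    [1, -18, -212, 0, 0, 0, 85],
    [1, -18, -212, 0, 0, 0, 85],
  ],
)

```text
clock: 4.25
eef_pos: [518.1, 362.2, 17.9]
tcp_rot: [-2.727, 1.569, -2.679]
contact_force: [0.1, -0.1, 0.3]
opening: 0.998
```

```bash
python3 - <<'E'
from h import *
s=wgrab('w3')
E
```

```text
(no output)
```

View pics/w3.png

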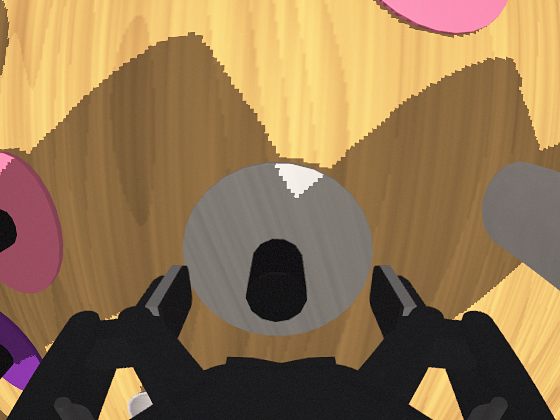

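The knob (276,280) sits between the pads. I correct 2 mm in y and close.

Call:
step_arm(
  rows=[
    [-1, 2, -0.5, 0, 0, 0, 85],
    [-1, 2, -0.5, 0, 0, 0, 60],
    [-1, 2, -0.5, 0, 0, 0, 40],
    [-1, 2, -0.5, 0, 0, 0, 30],
    [-1, 2, -0.5, 0, 0, 0, 10],
    [-1, 2, -0.5, 0, 0, 0, 10],
    [-1, 2, -0.5, 0, 0, 0, 10],
    [-1, 2, -0.5, 0, 0, 0, 10],
  ],
  force=60,
)

```text
clock: 5.3
eef_pos: [517.4, 364.7, 18.2]
tcp_rot: [-3.123, 1.57, -3.075]
contact_force: [-1.1, -0.6, 5.4]
opening: 0.29
```

```bash
python3 - <<'E'
from h import *
s=r.sense();print(s['eef_pos'],s['opening']*85,s['contact_force'],s['wrist_torque'])
E
```

```text
[517.41236346 364.65516692  18.21650805] 24.620232231025305 [-1.1198154  -0.55447777  5.3862905 ] [-0.15400224  0.26120002 -0.02978875]
```

Call:
step_arm(
  rows=[
    [0, 0, 5, 0, 0, 0, 10],
    [0, 0, 20, 0, 0, 0, 10],
    [0, 0, 50, 0, 0, 0, 10],
    [0, 0, 90, 0, 0, 0, 10],
    [0, 0, 135, 0, 0, 0, 10],
    [0, 0, 170, 0, 0, 0, 10],
    [0, 0, 192, 0, 0, 0, 10],
    [0, 0, 192, 0, 0, 0, 10],
  ],
)

```text
clock: 6.3
eef_pos: [518.4, 365.3, 212.9]
tcp_rot: [0.64, 1.567, 0.688]
contact_force: [-0.1, 0.3, -1.6]
opening: 0.283
```

```bash
python3 - <<'E'
from h import *
s=wgrab('w4');print(s['contact_force'],s['opening'])
z=np.load('pics/w4.npz');c=wcloud(z);d=z['d'];p=s['eef_pos'];im=z['p'].astype(int)
e=(d>0)&(np.hypot(c[...,0]-p[0],c[...,1]-p[1])<60)&(abs(c[...,2]-(p[2]-7))<10)&(c[...,1]>p[1]+12)
q=c[e];A=np.c_[q[:,:2]-p[:2],np.ones(len(q))];k=np.linalg.lstsq(A,q[:,2],rcond=None)[0];print('disc tilt',k,len(q),p)
E
```

```text
[-0.10997181  0.32244285 -1.60543657] 0.2832557234244419
disc tilt [ 3.71267632e-03 -1.08366238e-02  2.05869308e+02] 10850 [518.3854622  365.31297377 212.86744316]
```

View pics/w4.png

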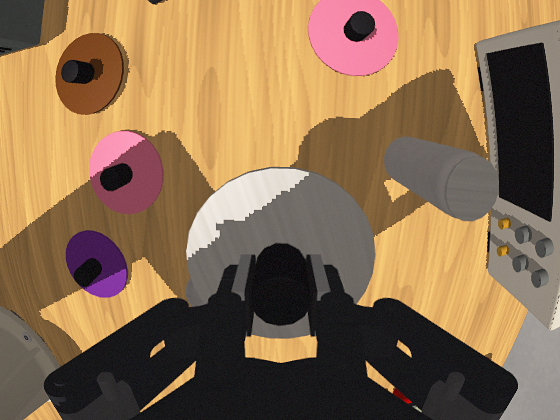

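The cover is held level, tilt about 0.01 rad. I check its centring in the hand, then carry it over.

```bash
python3 - <<'E'
from h import *
from scipy.optimize import least_squares
z=np.load('pics/w4.npz');c=wcloud(z);d=z['d'];p=z['pos']
e=((d>0)&(abs(c[...,2]-(p[2]-7))<7)&(np.hypot(c[...,0]-p[0],c[...,1]-p[1])<65)).astype(np.uint8)
ct=max(cv2.findContours(e,0,1)[0],key=len)[:,0]
ct=ct[(ct[:,1]<240)]
P=wplane(z,ct,p[2]-7.2)
s=least_squares(lambda q:np.hypot(P[:,0]-q[0],P[:,1]-q[1])-q[2],[*p[:2],50],loss='soft_l1').x
print(s,s[:2]-p[:2],len(P), s[:2])
s=least_squares(lambda q:np.hypot(P[:,0]-q[0],P[:,1]-q[1])-50,[*p[:2]],loss='soft_l1').x;print(s-p[:2])
# cup rim contour in w1 same method
z=np.load('pics/w1.npz');c=wcloud(z);d=z['d']
e=((d>0)&(c[...,2]>122)&(c[...,2]<134)&(np.hypot(c[...,0]-576,c[...,1]+34)<52)).astype(np.uint8)
ct=max(cv2.findContours(e,0,1)[0],key=len)[:,0];print(circ(wplane(z,cv2.convexHull(ct)[:,0],128)))
E
```

```text
[518.78193461 366.58373096  48.75962052] [0.39647241 1.27075719] 230 [518.78193461 366.58373096]
[ 0.46983423 -0.22067967]
[576.7 -34.6  45.8]
```

Call:
step_arm(
  rows=[
    [4, -25, 5, 0, 0, 0, 10],
    [11, -75, 8, 0, 0, 0, 10],
    [19, -130, 10, 0, 0, 0, 10],
    [27, -185, 10, 0, 0, 0, 10],
    [35, -240, 10, 0, 0, 0, 10],
    [43, -295, 10, 0, 0, 0, 10],
    [51, -345, 10, 0, 0, 0, 10],
    [55, -380, 10, 0, 0, 0, 10],
  ],
)

```text
clock: 7.35
eef_pos: [571.6, -18.5, 220.1]
tcp_rot: [2.722, 1.57, 2.768]
contact_force: [0.2, 0.4, -1.9]
opening: 0.285
```

Call:
step_arm(
  rows=[
    [2, -8, 0, 0, 0, 0, 10],
    [4.6, -16.5, 0, 0, 0, 0, 10],
    [4.6, -16.5, -15, 0, 0, 0, 10],
    [4.6, -16.5, -30, 0, 0, 0, 10],
    [4.6, -16.5, -45, 0, 0, 0, 10],
    [4.6, -16.5, -55, 0, 0, 0, 10],
    [4.6, -16.5, -60, 0, 0, 0, 10],
    [4.6, -16.5, -60, 0, 0, 0, 10],
  ],
)

```text
clock: 8.35
eef_pos: [576.1, -35.0, 159.8]
tcp_rot: [2.811, 1.569, 2.857]
contact_force: [-0.2, -0.7, -0.4]
opening: 0.286
```

```bash
python3 - <<'E'
from h import *
s=wgrab('w5');print(s['eef_pos'],s['contact_force'])
p,d=vision.grab_frame('scene');cv2.imwrite('pics/s5.png',cv2.resize(p[180:290,180:320,::-1],None,fx=5,fy=5,interpolation=2))
c=cloud('scene',d);e=(d>0)&(np.hypot(c[...,0]-576,c[...,1]+35)<56)&(abs(c[...,2]-152)<8);print(e.sum(),circ(c[e]))
E
```

```text
[576.08481501 -34.96516963 159.80230815] [-0.24727418 -0.65147258 -0.36996186]
448 [573.4 -37.7  38.9]
```

View pics/s5.png

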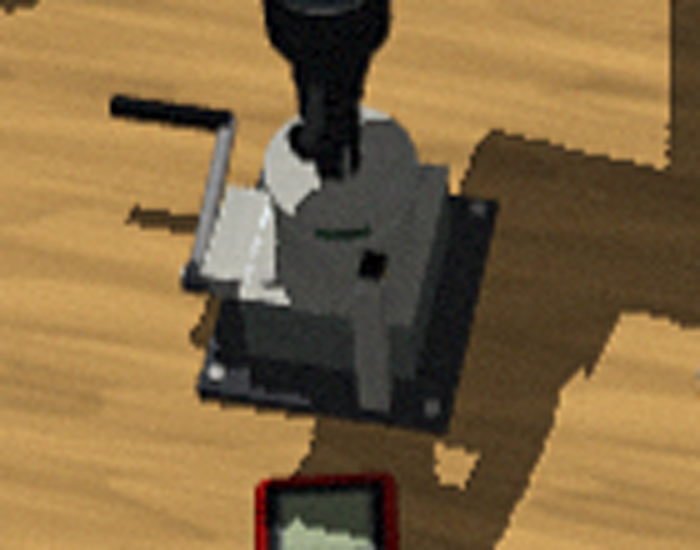

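The cover (about pixel (340,165) in the crop) hovers centred over the cup. I lower it slowly.

Call:
step_arm(
  rows=[
    [0, 0, -5, 0, 0, 0, 10],
    [0, 0, -9, 0, 0, 0, 10],
    [0, 0, -12, 0, 0, 0, 10],
    [0, 0, -14, 0, 0, 0, 10],
    [0, 0, -16, 0, 0, 0, 10],
    [0, 0, -17.5, 0, 0, 0, 10],
    [0, 0, -18.5, 0, 0, 0, 10],
    [0, 0, -19, 0, 0, 0, 10],
  ],
)

```text
clock: 9.45
eef_pos: [576.5, -35.0, 141.4]
tcp_rot: [2.313, 1.57, 2.359]
contact_force: [-0.1, -0.4, -2.3]
opening: 0.287
```

Call:
step_arm(
  rows=[
    [0, 0, -0.5, 0, 0, 0, 10],
    [0, 0, -1, 0, 0, 0, 10],
    [0, 0, -1.3, 0, 0, 0, 10],
    [0, 0, -1.6, 0, 0, 0, 10],
    [0, 0, -1.9, 0, 0, 0, 10],
    [0, 0, -2.2, 0, 0, 0, 10],
    [0, 0, -2.2, 0, 0, 0, 10],
    [0, 0, -2.2, 0, 0, 0, 10],
  ],
)

```text
clock: 10.45
eef_pos: [576.5, -35.0, 139.5]
tcp_rot: [2.054, 1.57, 2.1]
contact_force: [-3.0, 0.5, 5.9]
opening: 0.286
```

```bash
python3 - <<'E'
from h import *
s=wgrab('w6');p=s['eef_pos']
z=np.load('pics/w6.npz');c=wcloud(z);d=z['d']
e=(d>0)&(np.hypot(c[...,0]-p[0],c[...,1]-p[1])<60)&(abs(c[...,2]-(p[2]-7))<10)&(c[...,1]>p[1]+12)
q=c[e];k=np.linalg.lstsq(np.c_[q[:,:2]-p[:2],np.ones(len(q))],q[:,2],rcond=None)[0];print(k,len(q))
E
```

```text
[ 2.06002531e-04 -1.43136282e-02  1.32563829e+02] 10837
```

View pics/w6.png

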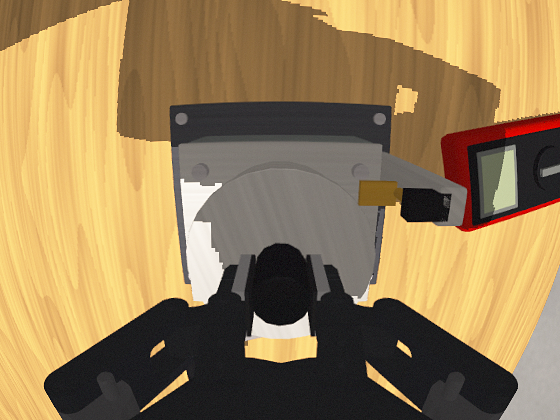

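The disc top is at z≈132.6, which is the rim plus 5 mm, and it is level. I release and rise.

Call:
step_arm(
  rows=[
    [0, 0, 0, 0, 0, 0, 30],
    [0, 0, 0, 0, 0, 0, 40],
    [0, 0, 0, 0, 0, 0, 55],
    [0, 0, 0, 0, 0, 0, 60],
    [0, 0, 0, 0, 0, 0, 60],
    [0, 0, 10, 0, 0, 0, 60],
    [0, 0, 30, 0, 0, 0, 60],
    [0, 0, 60, 0, 0, 0, 60],
  ],
)

```text
clock: 11.5
eef_pos: [576.1, -35.0, 200.1]
tcp_rot: [2.76, 1.569, 2.806]
contact_force: [0.8, -0.5, 0.7]
opening: 0.701
```

Call:
step_arm(
  rows=[
    [0, 0, 40, 0, 0, 0, 60],
    [0, 0, 80, 0, 0, 0, 60],
    [0, 0, 110, 0, 0, 0, 60],
    [0, 0, 120, 0, 0, 0, 60],
    [0, 20, 120, 0, 0, 0, 60],
    [0, 25, 120, 0, 0, 0, 60],
    [0, 25, 120, 0, 0, 0, 60],
    [0, 25, 120, 0, 0, 0, 60],
  ],
)

```text
clock: 12.5
eef_pos: [575.9, -10.0, 319.4]
tcp_rot: [2.952, 1.568, 2.998]
contact_force: [0.2, -0.2, -0.3]
opening: 0.702
```

```bash
python3 - <<'E'
from h import *
s=wgrab('w7');print(s['eef_pos'],s['opening'],s['contact_force'])
z=np.load('pics/w7.npz');c=wcloud(z);d=z['d'];im=z['p'].astype(int)
e=((d>0)&(np.hypot(c[...,0]-576,c[...,1]+35)<58)&(abs(c[...,2]-133)<5))
q=c[e];k=np.linalg.lstsq(np.c_[q[:,:2]-[576,-35],np.ones(len(q))],q[:,2],rcond=None)[0];print('tilt',k)
ct=max(cv2.findContours(e.astype(np.uint8),0,1)[0],key=len)[:,0];print(circ(wplane(z,cv2.convexHull(ct)[:,0],132)))
e=(d>0)&(np.hypot(c[...,0]-576,c[...,1]+35)<35)&(c[...,2]>160);q=c[e];print('knob',q.mean(0))
b=(d>0)&(im.max(2)<70)&(c[...,2]>70)&(c[...,2]<110)&(abs(c[...,0]-510)<40)&(c[...,1]<-130)&(c[...,1]>-230)
q=c[b];print('bar',len(q),q.mean(0).round(1),q.min(0).round(),q.max(0).round(),np.percentile(q[:,2],95))
E
```

```text
[575.85839192  -9.97861773 319.40032384] 0.7023617292290935 [ 0.15469942 -0.17574396 -0.30743024]
tilt [ 5.02072721e-04 -2.47524955e-03  1.32341264e+02]
[577.3 -35.1  50.1]
knob [571.87573856 -18.3628196  291.92758124]
bar 544 [ 511.4 -172.9   90.7] [ 503. -217.   83.] [ 520. -133.   94.] 92.78136804564656
```

View pics/w7.png

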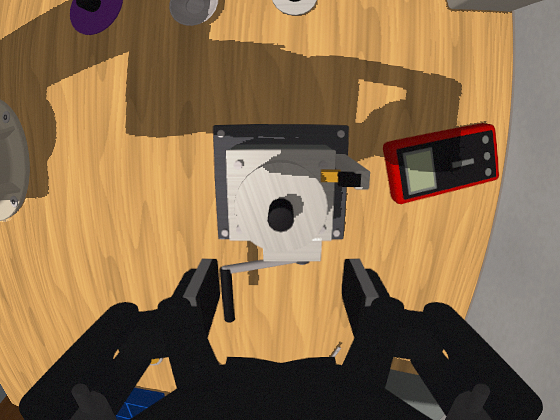

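The cover is centred at (577.3,-35.1), its disc top is at 132.3, it is level, and it has been let go. Now the bar.

Call:
step_arm(
  rows=[
    [-20, -50, 0, 0, 0, 0, 60],
    [-42, -105, 0, 0, 0, 0, 60],
    [-60, -155, -10, 0, 0, 0, 60],
    [-64.5, -170, -50, 0, 0, 0, 60],
    [-64.5, -170, -100, 0, 0, 0, 60],
    [-64.5, -170, -145, 0, 0, 0, 60],
    [-64.5, -170, -175, 0, 0, 0, 60],
    [-64.5, -170, -185, 0, 0, 0, 60],
  ],
)

```text
clock: 13.55
eef_pos: [510.2, -180.0, 132.8]
tcp_rot: [2.845, 1.565, 2.89]
contact_force: [0.2, 0.3, -0.2]
opening: 0.701
```

```bash
python3 - <<'E'
from h import *
s=wgrab('w8');print(s['eef_pos'],R.from_euler('xyz',s['tcp_rot']).as_matrix().round(3))
E
```

```text
[ 510.20755124 -180.03040495  132.77015888] [[-0.005 -0.046  0.999]
 [ 0.001  0.999  0.046]
 [-1.     0.002 -0.005]]
```

View pics/w8.png

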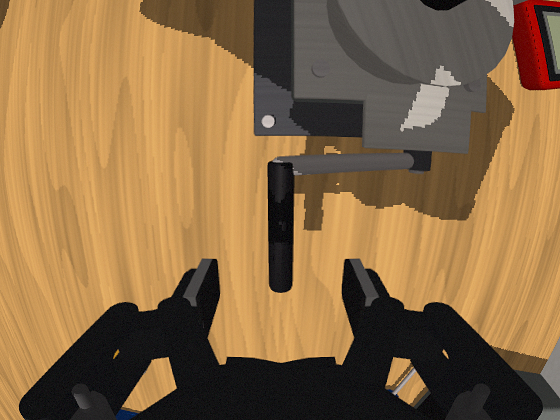

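The bar (280,230) runs centred between the pads, with the hinge at (421,160). I descend and close.

Call:
step_arm(
  rows=[
    [0.5, 0, -25, 0, 0, 0, 60],
    [1, 0, -50, 0, 0, 0, 60],
    [1, 0, -63, 0, 0, 0, 60],
    [1, 0, -66, 0, 0, 0, 60],
    [1, 0, -66, 0, 0, 0, 40],
    [1, 0, -66, 0, 0, 0, 25],
    [1, 0, -66, 0, 0, 0, 5],
    [1, 0, -66, 0, 0, 0, 5],
  ],
  force=30,
)

```text
clock: 14.6
eef_pos: [509.9, -180.2, 67.2]
tcp_rot: [2.955, 1.563, 3.001]
contact_force: [-7.5, -2.5, 6.9]
opening: 0.174
```

Call:
step_arm(
  rows=[
    [0, 0, 0, 0, 0, 0, 5],
    [0, 0, 0, 0, 0, 0, 5],
    [0, 0, 0, 0, 0, 0, 5],
    [0, 0, 0, 0, 0, 0, 5],
    [0, 0, 0, 0, 0, 0, 5],
    [0, 0, 0, 0, 0, 0, 5],
    [0, 0, 0, 0, 0, 0, 5],
    [0, 0, 0, 0, 0, 0, 5],
  ],
)

```text
clock: 15.6
eef_pos: [509.8, -180.2, 67.3]
tcp_rot: [2.961, 1.563, 3.007]
contact_force: [-3.0, -0.3, 5.4]
opening: 0.175
```

```bash
python3 - <<'E'
from h import *
s=wgrab('w9');print(s['eef_pos'],s['opening']*85,s['contact_force'])
# plan: bar arc (fixture yaw .046), rest bar centre z85
for a in np.linspace(0,1.2,17)[1:]:
    dx=110*(np.sin(1.2)-np.sin(1.2-a));dz=110*(np.cos(1.2-a)-np.cos(1.2));print(round(a,3),(dx*np.cos(.046)).round(1),(dx*np.sin(.046)).round(1),dz.round(1))
E
```

```text
[ 509.80398818 -180.23368041   67.2515886 ] 14.83539065073524 [-3.03277913 -0.26894291  5.43061134]
0.075 3.3 0.2 7.6
0.15 7.1 0.3 14.9
0.225 11.5 0.5 21.9
0.3 16.3 0.8 28.5
0.375 21.7 1.0 34.8
0.45 27.5 1.3 40.6
0.525 33.7 1.6 46.0
0.6 40.4 1.9 50.9
0.675 47.3 2.2 55.3
0.75 54.6 2.5 59.2
0.825 62.2 2.9 62.5
0.9 69.9 3.2 65.2
0.975 77.9 3.6 67.4
1.05 86.0 4.0 68.9
1.125 94.2 4.3 69.8
1.2 102.4 4.7 70.1
```

View pics/w9.png

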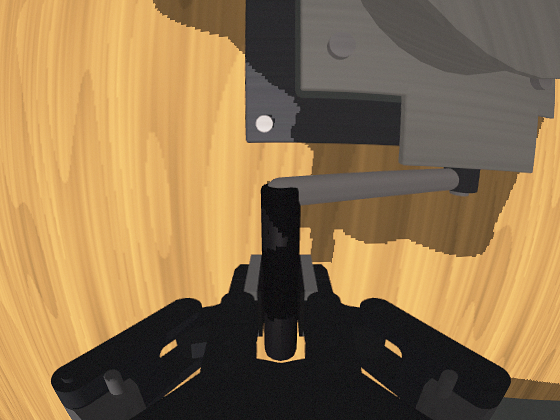

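The bar (280,270) is gripped. I swing up along the arc, checking force midway.

Call:
step_arm(
  rows=[
    [3.3, 0.2, 7.6, 0, 0, 0, 5],
    [7.1, 0.3, 14.9, 0, 0, 0, 5],
    [11.5, 0.5, 21.9, 0, 0, 0, 5],
    [16.3, 0.8, 28.5, 0, 0, 0, 5],
    [21.7, 1.0, 34.8, 0, 0, 0, 5],
    [27.5, 1.3, 40.6, 0, 0, 0, 5],
    [33.7, 1.6, 46.0, 0, 0, 0, 5],
    [40.4, 1.9, 50.9, 0, 0, 0, 5],
  ],
)

```text
clock: 16.65
eef_pos: [545.2, -178.7, 118.4]
tcp_rot: [3.032, 1.552, 3.079]
contact_force: [-24.6, -6.8, 18.4]
opening: 0.17
```

```bash
python3 - <<'E'
from h import *
s=wgrab('w10');print(s['eef_pos'],s['opening']*85,s['contact_force'],s['wrist_torque'])
E
```

```text
[ 545.19575716 -178.72296854  118.41913417] 14.445551729198824 [-24.56730312  -6.81890267  18.44452819] [-1.10246385  4.29546941  0.07202229]
```

View pics/w10.png

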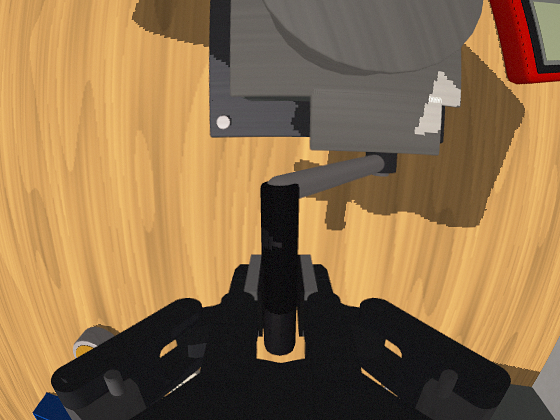

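Side force is rising (about 29 N radial), so my arc is off. I measure the actual bar position before going on.

```bash
python3 - <<'E'
from h import *
for t in('w8','w9','w10'):
    z=np.load(f'pics/{t}.npz');c=wcloud(z);d=z['d'];im=z['p'].astype(int);p=z['pos']
    b=(d>0)&(im.max(2)<70)&(abs(c[...,0]-p[0])<14)&(c[...,1]>-165)&(c[...,1]<-138)&(c[...,2]>70)&(c[...,2]<160)
    q=c[b];print(t,p.round(1),len(q),q.mean(0).round(1),'x',np.percentile(q[:,0],[2,98]).round(1),'topz',np.percentile(q[:,2],95).round(1))
for n in('scene','top'):
    p,d=vision.grab_frame(n);c=cloud(n,d);im=p.astype(int)
    b=(d>0)&(im.max(2)<60)&(c[...,1]>-165)&(c[...,1]<-138)&(abs(c[...,0]-548)<20)&(c[...,2]>115)&(c[...,2]<150)
    print(n,b.sum(),c[b].mean(0) if b.any() else 0)
    cv2.imwrite(f'pics/{n}10.png',cv2.resize(p[130:240,170:330,::-1] if n=='top' else p[170:280,180:320,::-1],None,fx=5,fy=5,interpolation=2)[:600,:800])
print(r.sense()['contact_force'])
E
```

```text
w8 [ 510.2 -180.   132.8] 1152 [ 509.1 -151.3   90.8] x [501.7 516.6] topz 92.9
w9 [ 509.8 -180.2   67.3] 5332 [ 509.5 -157.9  121.6] x [496.4 523.4] topz 157.0
w10 [ 545.2 -178.7  118.4] 2252 [ 544.2 -151.1  137.9] x [536.6 551.5] topz 139.9
scene 31 [ 547.01903048 -151.58704948  137.97935853]
top 0 0
[-22.06074147  -4.10111693  19.81415595]
```

View pics/scene10.png

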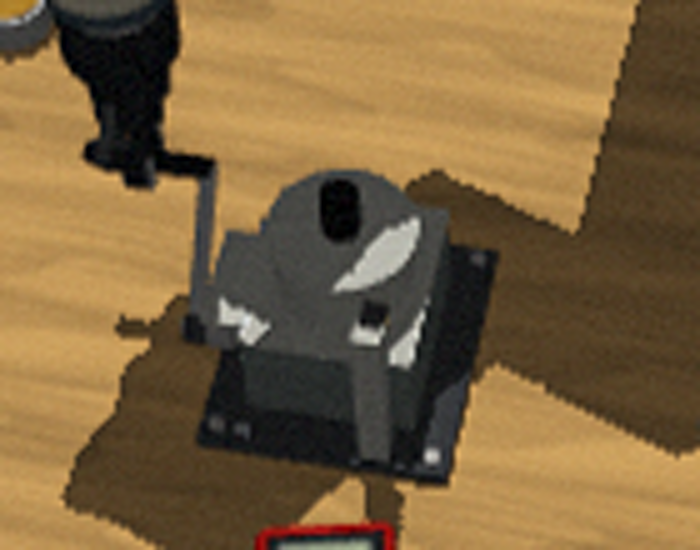

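The bar follows the arc correctly (angle about 0.54). The arm lags about 5 mm in x, and the bar is rubbing in the pads. I carry on with a lighter grip and the lag compensated.

Call:
step_arm(
  rows=[
    [7, 0.3, 6, 0, 0, 0, 5],
    [15, 0.7, 11.5, 0, 0, 0, 5],
    [24, 1, 15.5, 0, 0, 0, 5],
    [33, 1.4, 19, 0, 0, 0, 5],
    [42, 1.8, 22, 0, 0, 0, 5],
    [51, 2.2, 24, 0, 0, 0, 5],
    [58, 2.6, 25, 0, 0, 0, 5],
    [58, 2.6, 25, 0, 0, 0, 5],
  ],
  force=20,
)

```text
clock: 17.8
eef_pos: [605.1, -176.1, 145.9]
tcp_rot: [3.053, 1.555, 3.101]
contact_force: [-6.4, -0.7, 7.8]
opening: 0.171
```

```bash
cat > bar.py <<'E'
import sys
from h import *
t=sys.argv[1]
s=wgrab(t);print(s['eef_pos'],s['opening']*85,s['contact_force'])
z=np.load(f'pics/{t}.npz');c=wcloud(z);d=z['d'];im=z['p'].astype(int);p=z['pos']
b=(d>0)&(im.max(2)<70)&(abs(c[...,0]-p[0])<14)&(c[...,1]>-165)&(c[...,1]<-138)&(c[...,2]>70)&(c[...,2]<175)
q=c[b];x=q[:,0].mean();tz=np.percentile(q[:,2],95);print(len(q),q.mean(0).round(1),'topz',tz.round(1))
# hinge from rest bar (509.1, 84.9)
hx=509.1+102.4;print('angle',1.2+np.arctan2(x-hx,tz-8-45),'radius',np.hypot(x-hx,tz-53))
e=((d>0)&(np.hypot(c[...,0]-576,c[...,1]+35)<58)&(abs(c[...,2]-140)<10))
q=c[e];k=np.linalg.lstsq(np.c_[q[:,:2]-[576.5,-35],np.ones(len(q))],q[:,2],rcond=None)[0];print('disc z,tilt',k,len(q))
E
python3 bar.py w11
```

```text
[ 605.08351009 -176.06140338  145.86481367] 14.50692809817073 [-6.37498827 -0.73297713  7.78337155]
2121 [ 604.6 -151.2  160.9] topz 162.9
angle 1.1369189799216237 radius 110.13536195743629
disc z,tilt [-3.66584532e-04  1.37018029e-03  1.42197692e+02] 11975
```

View pics/w11.png

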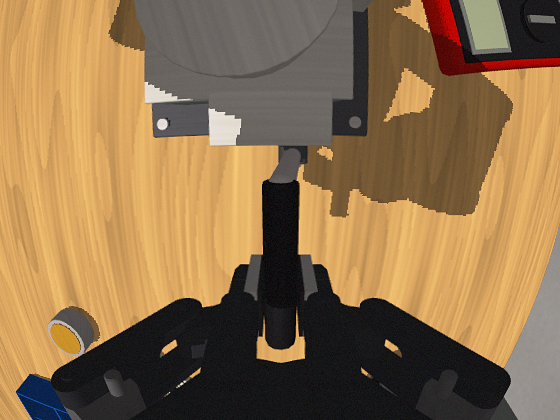

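Bar angle about 1.137, disc lifted 9.9 mm. The last bit is +7 mm in x.

Call:
step_arm(
  rows=[
    [2, 0.1, 0, 0, 0, 0, 5],
    [4, 0.2, 0, 0, 0, 0, 5],
    [6, 0.3, 0, 0, 0, 0, 5],
    [8, 0.4, 0, 0, 0, 0, 5],
    [8, 0.4, 0, 0, 0, 0, 5],
    [8, 0.4, 0, 0, 0, 0, 5],
    [8, 0.4, 0, 0, 0, 0, 5],
    [8, 0.4, 0, 0, 0, 0, 5],
  ],
)

```text
clock: 18.85
eef_pos: [612.9, -175.7, 146.8]
tcp_rot: [3.06, 1.554, 3.108]
contact_force: [-7.5, -2.1, 3.5]
opening: 0.173
```

```bash
python3 bar.py w12
```

```text
[ 612.91220059 -175.65132417  146.75616439] 14.724762452094694 [-7.47393813 -2.10703178  3.53991829]
2141 [ 612.6 -151.7  161.3] topz 163.3
angle 1.2096511396101561 radius 110.32295709269506
disc z,tilt [1.44287975e-04 1.64056603e-03 1.42312734e+02] 11963
```

View pics/w12.png

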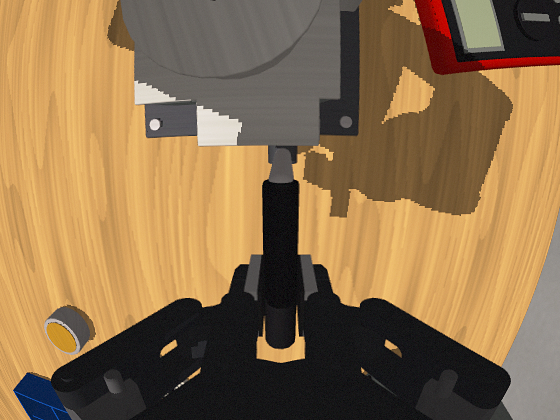

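The bar (280,240) now stands over the hinge (283,155), and the angle is about 1.21. One last check of the cover and of stillness before handing in.

```bash
python3 - <<'E'
from h import *
a=r.sense();p,d=vision.grab_frame('scene');b=r.sense()
print(b['clock'],b['eef_pos']-a['eef_pos'],np.abs(b['qvel']).max(),b['contact_force'])
cv2.imwrite('pics/s13.png',cv2.resize(p[:,:,::-1],(800,600)))
c=cloud('scene',d);e=(d>0)&(np.hypot(c[...,0]-576,c[...,1]+35)<60)&(abs(c[...,2]-142)<6)
ct=max(cv2.findContours(e.astype(np.uint8),0,1)[0],key=len);print(circ(plane('scene',cv2.convexHull(ct)[:,0],142)))
e=(d>0)&(np.hypot(c[...,0]-576,c[...,1]+35)<40)&(c[...,2]>172)&(c[...,2]<188);print('knob',c[e].mean(0))
E
```

```text
18.95 [ 0.00594055  0.0006513  -0.00051496] 0.001939504618638874 [-6.82924827 -1.69052603  2.71068743]
[577.8 -34.2  50.2]
knob [578.21612216 -33.56287106 177.18340613]
```

View pics/s13.png

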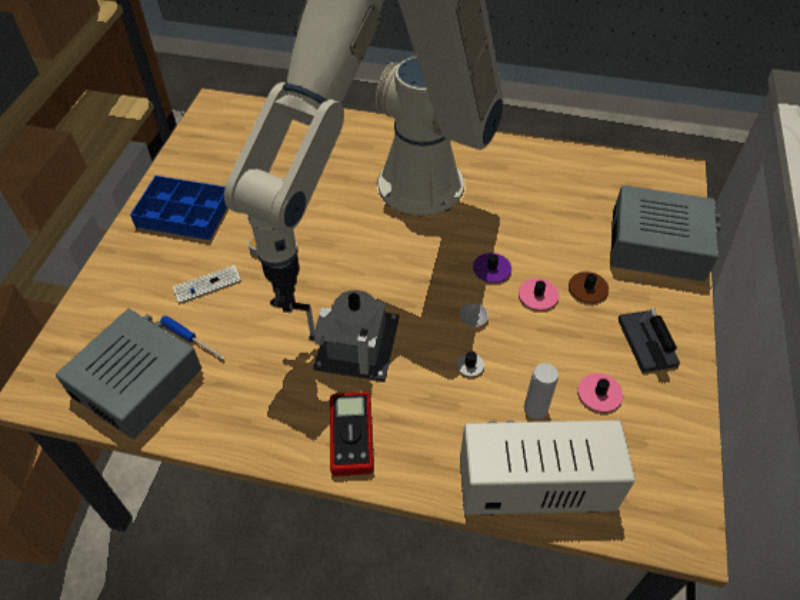

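The scene view shows the cover on the cup (355,320), the gripper on the upright lever (285,300), and everything else where it was.

```bash
python3 -c "
from rig import order
print(order.sign_off())"
```

```text
the job is handed in; nothing more can be done
None
```

I set the large grey cover on the cup and let go of it. Then I swung the lever upright and handed the job in at about 19 s with the gripper still holding the bar. No verdict was reported.

**Last checks:**
- **Cover:** its centre is within about 1.5 mm of the cup's axis and its tilt is below 0.003 rad. The disc top sat 5 mm above the rim at release and rose 10.0 mm with the lever (132.3 to 142.3 mm).
- **Lever:** I measured about 1.21 rad, with upright at 1.2. The arm was still, and the force on the tool was about 7 N.
- **Bystanders:** none looked displaced in the final scene picture. I did not measure their positions.

**What disagreed:** halfway through the swing the side force rose to about 30 N, because the arm lagged about 5 mm and the bar rubbed in the pads. I lowered the grip from 30 to 20 N and corrected the path, and the force fell. The views differ by 1–3 mm on where the cup and cover are, which is about the calibration error.

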